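# Home the cell changer and hold the spectrophotometer lid at its index

### The job

Push the spectrophotometer's cell-changer rod gently home until you feel its stop, then lift the spring-shut lid of the sample compartment until its red pointer stands beside the orange index clip, and finish while still holding the lid steady there with the gripper so that I can change the cuvette. Do not swing the lid clearly past the clip, because that trips the lamp switch, and leave the clip and the other things on the bench where they are.

Things in the scene. Friction and masses are not known exactly. Their poses are not given: they have to be found in the camera images.
- instrument: ivory bench spectrophotometer, fixed, 340 mm deep, deck 170 mm high. Origin on the bench below the middle of the sample compartment's front wall; x points from the front face back into the instrument, y left (270 mm of it lie left of the origin, 190 mm right), z up. Hinge axis of the lid: parallel to y through x = 168, z = 177 mm. Deck dial (28 mm radius, 200 mm high) at x = 90, y = -150 mm
- changer_knob: black round knob, 26 mm diameter, 18 mm thick, on the end of the 8 mm steel cell-changer rod, which slides along the instrument's x axis 100 mm above the bench. Origin: centre of the knob's outer (robot-side) end face, x pointing in along the rod. With the rod home this face still stands 66 to 86 mm in front of the instrument's front face, depending on the cell holder fitted
- rod (a joint): how far the rod is still pulled out from its stop, m: 0 is home against the hard stop, grows as it is pulled out (to 0.06); starts between 0.025 and 0.040. It takes about 2.5 N to slide and stays where it is left; at the stop the resistance rises sharply. Counts as home under 4 mm
- cover: the grey compartment lid, 158 mm from front to back, 146 mm wide, 14 mm thick, its top 184 mm above the bench when shut; opens upward, hinged at the back. Its origin is on the hinge axis; at lid angle 0 its axes are parallel to the instrument's; the lid panel reaches from x = -7 to -165 mm
- lid (a joint): lid angle, rad: 0 shut, grows as the front edge rises (to 1.3). A spring in the hinge pulls it shut: with its weight, lifting at the bar along its arc takes about 6 to 11 N, growing with the angle; let go, it falls shut
- lid_bar (a point): middle of the black bow handle on the lid: round bar, 12 mm diameter, 104 mm long, parallel to the hinge (instrument y), its axis 36 mm above the lid's top face, posts 52 mm either side; at lid angle 0 it lies 130 mm in front of and 43 mm above the hinge axis. Gripped across from above (one finger in front, one behind), the bar may turn between the fingers as the lid swings
- lid_pointer (a point): tip of the small red pointer on the right edge of the lid, 115 mm from the hinge axis and 89 mm to the right of the lid's middle; axes turn with the lid
- index_mark (a point): inner face of the orange index clip (16 mm wide along the arc) on the aluminium index arc that stands on the deck right of the lid, 115 mm from the hinge axis; the pointer passes 2 mm beside it. x points along the radius to the hinge, z along the arc in the opening direction. The arc stands 98 mm right of the lid's middle and reaches 285 mm above the bench
- index_clip (a joint): angle of the index clip about the lid's hinge axis, rad, same zero and direction as the lid angle: set between 0.40 and 0.75. The pointer is at the clip when both angles agree within about 0.07 rad; more than about 0.145 rad past it the lamp switch trips. To be left as set
- vial_rack: bystander: white rack, 70 x 130 x 43 mm, with blue-capped vials; on the bench right of the rod. Origin centre of underside
- beaker: bystander: small glass beaker, 52 mm diameter, 62 mm high, on the bench left of the rod. Origin centre of underside
- reagent_bottle: bystander: amber bottle, 72 mm diameter, 150 mm high, right side of the bench. Origin centre of underside
- tube_box: bystander: clear box of blue tubes, 110 x 160 x 50 mm, right side of the bench. Origin centre of underside
- cuvette_stand: bystander: white stand, 42 x 100 x 50 mm, with four cuvettes, on the deck of the instrument left of the lid. Origin centre of underside
- pipette: bystander: blue hand pipette lying on the bench at the left, 250 mm long, 26 mm thick. Origin under its middle
- pen: bystander: black pen, 130 mm long, lying on the notebook at the left. Origin under its middle

How it is judged:
On the way, in this order (a step that is already met when the one before it is completed fails the run):
1. the cell-changer rod is home against its stop, with the lid still shut (value of joint rod below 0.004 m and value of joint lid below 0.1 rad), for 0.2 s.
2. the lid is held by the gripper with its pointer at the index clip (z of lid_pointer in the frame of index_mark between -0.0085 and 0.0085 m and contact force between cover and the fingers above 2 N and value of joint rod below 0.004 m), for 0.5 s.
At the end, for the whole second after the job is handed in: the gripper is in contact with the lid with more than 2 N and nothing else carries it; the lid rests (under 0.1 rad/s) with its pointer within 8.5 mm along the arc (0.074 rad) of the middle of the index clip; the rod is within 4 mm of its stop (all of step 2 and angular speed of cover below 0.1 rad/s and contact force between cover and vial_rack below 0.1 N and contact force between cover and beaker below 0.1 N and contact force between cover and reagent_bottle below 0.1 N and contact force between cover and tube_box below 0.1 N and contact force between cover and cuvette_stand below 0.1 N and contact force between cover and pipette below 0.1 N and contact force between cover and pen below 0.1 N); the arm keeps its last pose, push and grip.
It fails at once if the lid swung more than 17 mm along the arc (about 8 degrees) past the index clip (z of lid_pointer in the frame of index_mark above 0.017 m).
It fails at once if the changer knob rammed with more than 40 N (contact force between changer_knob and anything else above 40 N).
It fails at once if the index clip shifted by more than 4 mm (distance of index_mark from where it was at the start of the episode above 0.004 m).
It fails at once if one of the other things on the bench shifted by more than 20 mm (distance of any of vial_rack, beaker, reagent_bottle, tube_box, cuvette_stand, pipette, pen from where it was at the start of the episode above 0.02 m).
It also fails if it takes over 51 s, if anything falls off the work surface, if the arm or the gripper's body presses on something with over 40 N, if the wrist force passes 120 N, or if a joint passes its speed limit or range.

### The arm

A 7-joint arm with a two-finger parallel gripper is mounted at the origin on the work surface. World frame = base frame: x ahead of the robot, y to its left, z up, the work surface at z = 0. Lengths are in m, angles in rad, forces in N, time in s.
With the tool pointing down it reaches from about 0.4 to 0.85 m from the base axis. Payload 10.4 kg.
Tool frame: the origin (TCP) lies on the centre line of the jaws, within the pads' length; the fingertips stand 14 mm ahead of it and the grasp point (between the pads) lies 5 mm behind it (tip_reach is the z of the fingertips in the tool frame, in m); z points along the fingers, x is the direction in which the jaws open and shut, and the axes are right-handed (so a half turn about z gives the same grasp; the last joint's range is limited). The gripper opens to 87 mm and grips with 3 to 60 N. Pads are 19 mm wide; open, the fingers measure 117 mm over their backs; the gripper's body (75 mm by 190 mm) begins 51 mm behind the grasp point.
Start: joints at [1.232, 0.332, -0.065, 1.46, 0.022, 1.35, -0.088], TCP at [0.194, -0.594, 0.237] pointing down, gripper open.
Joint ranges: [-2.6, 2.6], [-0.5, 2.12], [-1.47, 1.34], [0.16, 2.42], [-1.27, 4.41], [0.06, 2.06], [-2.6, 2.6]. Speed limits (rad/s): [2.22, 2.22, 2.79, 2.79, 3.14, 3.14, 3.14].

### API

Orientations are given as a unit quaternion [x, y, z, w].
In Python, from bench import * gives the robot as it stands.
- The arm moves only by the tool carry_out, never from a script. Its argument "rows" is a list of rows, each a list of 5 numbers: the closure, from -1 (fully open) to 1 (shut), so that 0 is half open, then the shift along the tool's x, y, z in units of 30 mm (1.0 is 30 mm), then the turn about the tool's z in units of 5 degrees (1.0 is 5 degrees). In form: [[jaw, x, y, z, turn], ...]. A call has 1 to 20 rows; each row shifts and turns the pose as measured when the row begins, along the tool's axes as they then stand; what a row does not reach is not made up. A row lasts 1/12 s, in which the tool goes at most 41.7 mm and 7.16 degrees, less where a joint would pass 70% of its speed; a pose out of reach is approached as far as the arm can. A call is refused whole if a number of a shift passes 1 or a number of a turn 1, either way. A call with a gripper value outside its range is refused whole. The fingers move at their own pace and stop on an object; "force" is the grip in N (left out, the last holds). Time passes only in rows, so rows that do not move let the fingers close. It gives the time, the measured TCP pose, the force and the opening at its end, in the units of the state.
- read_state(): the state, without advancing time (a new reading comes with each control period).
- camera(name): name is "side" or "top" or "wrist"; returns the picture (400x640x3 uint8, blue, green, red); there is no depth.
- camera_info(name): a dict with "fx", "fy", "cx", "cy" (pixels), "extrinsics" (4x4, takes a point from camera to world coordinates); the wrist camera has in their place "tool_from_camera" (4x4, takes a point from camera to tool coordinates, whose origin is the TCP and whose axes are the tool frame's). Camera axes: x right, y down, z forward; pixel columns grow to the right and rows downward; lengths in m; the calibration is good to about 2 mm. A picture is of the moment at which its call begins: read the wrist's pose just before it. camera_info takes no time and is no camera call.
- close_job(): hands the job in, once; it reports no verdict.
Trained networks look in the newest picture that a camera, given by its name, has taken for a name from the list of things; names that differ only in an ending like _2 or _b are one class to them, and where a whole thing is asked for, a point or a joint stands for the part that bears it (a point fixed in the world has none). Each returns a list of dicts, best first, with "conf" (0 to 1); they miss things now and then, are a little off and sometimes report something else, mostly with a low value. They report only what shows in the picture. A call takes as long as a camera call.
- recognise(query, camera): "box" ([centre column, centre row, width, height] in pixels, round what is visible of it).
- silhouettes(query, camera): "mask" (400x640 bool, what is visible of it) and "box" ([centre column, centre row, width, height] in pixels, round what is visible of it).
- pinpoint(query, camera): "xy" ([column, row] in pixels: a listed point, or the origin of a listed thing).
The state is a dict: "time": time; "joint_positions": joint angles; "joint_vel": joint speeds; "joint_torque": joint torques, N m; "ee_pos": TCP position; "eef_rot": TCP orientation; "ft_force": force on the tool from outside, world axes, zero at the start; "torque": the same for the moment, N m; "width": finger opening in m.
Only numpy, scipy, OpenCV 4.12 (cv2) and the standard library are available. Lean on these libraries where they do the work, as an engineer would, in place of code of your own. Each camera call takes 0.05 s, during which the arm holds its last target. There are 200 camera calls.

## Working session

There is one attempt and no reset: what is moved stays moved. The work goes in short steps, Python scripts to look and compute and a tool call to move; the robot and the scene stay as the last step left them, time stands still between calls to the robot, and variables do not carry over. Pictures are saved under pics/ and viewed, about 8 in all and at most 12, crops included, and the job is handed in when it is done.

Besides the shell and the picture viewer there is one more tool, called in YAML: its name, and indented under it one key for each argument. carry_out: Moves the arm, as the interface text tells. Its arguments: {"type":"object","properties":{"rows":{"type":"array","items":{"type":"array","items":{"type":"number"}}},"force":{"type":"number"}},"required":["rows"]}

```bash
mkdir -p pics; ls
cat > h.py <<'E'
from bench import *
import numpy as np, cv2
from scipy.spatial.transform import Rotation as R
def cam(name):
    s=read_state(); i=camera_info(name)
    if name=='wrist':
        T=np.eye(4);T[:3,:3]=R.from_quat(s['eef_rot']).as_matrix();T[:3,3]=s['ee_pos'];E=T@np.array(i['tool_from_camera'])
    else: E=np.array(i['extrinsics'])
    return i,E
def ray(c,px):
    i,E=c; d=E[:3,:3]@np.array([(px[0]-i['cx'])/i['fx'],(px[1]-i['cy'])/i['fy'],1]); return E[:3,3],d/np.linalg.norm(d)
def tri(rs):
    A=sum(np.eye(3)-np.outer(d,d) for o,d in rs); b=sum((np.eye(3)-np.outer(d,d))@o for o,d in rs)
    p=np.linalg.solve(A,b); return p,[np.linalg.norm(np.cross(p-o,d)) for o,d in rs]
def proj(c,p):
    i,E=c; q=np.linalg.inv(E)@np.append(p,1); return np.array([i['fx']*q[0]/q[2]+i['cx'],i['fy']*q[1]/q[2]+i['cy']])
E
python3 - <<'E'
from h import *
s=read_state();print(s)
ims=[]
for n in('side','top'):
    c=cam(n);cv2.imwrite(f'pics/{n}0.png',camera(n));print(n,c)
    for q in('changer_knob','lid_bar','lid_pointer','index_mark','instrument','cover','vial_rack','beaker'):
        r=pinpoint(q,n);print(q,[(np.round(x['xy'],1),round(x['conf'],2)) for x in r[:2]])
E
```

```text
pics
{'time': 0.0, 'joint_positions': array([ 1.23241169,  0.33286115, -0.06469427,  1.46095432,  0.02159711,
        1.34987282, -0.08850069]), 'joint_vel': array([-1.01438927e-03,  1.11804462e-04, -3.47420045e-04,  6.82810065e-05,
        1.39136630e-03,  1.05029835e-04, -6.70038610e-05]), 'joint_torque': array([ 5.74035676e-04, -6.23259044e+01,  2.49809457e-02, -3.89894986e+01,
       -6.13325089e-02,  3.97395494e-02,  9.39006713e-05]), 'ee_pos': array([ 0.19398138, -0.59375099,  0.23575439]), 'eef_rot': array([ 8.09498477e-01, -5.87121559e-01, -5.84908423e-04, -3.84832928e-04]), 'ft_force': array([0.32527029, 0.3449891 , 0.4713819 ]), 'torque': array([-0.04873003,  0.00499715, -0.0453721 ]), 'width': 0.08711063583876763}
side ({'fx': 374.52685631625116, 'fy': 374.52685631625116, 'cx': 323.41849334757967, 'cy': 193.85114230462221, 'extrinsics': array([[-0.71428855, -0.45263407,  0.53377361, -0.25852575],
       [-0.69981286,  0.46994193, -0.53797448,  0.84384991],
       [-0.00733703, -0.75781065, -0.65243328,  1.14045647],
       [ 0.        ,  0.        ,  0.        ,  1.       
[... 955 characters left out ...]
 -0.99281623,  1.93568744],
       [ 0.        ,  0.        ,  0.        ,  1.        ]])}, array([[-0.02081177, -0.992632  ,  0.11936745,  0.31251246],
       [-0.99976681,  0.01997452, -0.00820633,  0.01326731],
       [ 0.00576156, -0.1195104 , -0.99281623,  1.93568744],
       [ 0.        ,  0.        ,  0.        ,  1.        ]]))
changer_knob [(array([312.8, 226.9]), 0.51)]
lid_bar [(array([318.7, 178.4]), 0.63)]
lid_pointer [(array([345.3, 180.1]), 0.72), (array([322.3, 178.9]), 0.21)]
index_mark [(array([350.3, 169.8]), 0.6)]
instrument [(array([321.1, 198.5]), 0.94)]
cover [(array([329.3, 142.5]), 0.68)]
vial_rack [(array([359.7, 232.2]), 0.59)]
beaker [(array([271. , 208.3]), 0.5)]
```

Run:
```python
from h import *
a=cv2.imread('pics/side0.png')[90:310,200:480];b=cv2.imread('pics/top0.png')[90:290,190:470]
cv2.imwrite('pics/a.png',cv2.resize(a,None,fx=2.8,fy=2.8,interpolation=2)[:600,:800]);cv2.imwrite('pics/b.png',cv2.resize(b,None,fx=2.8,fy=2.8,interpolation=2))
cs,ct=cam('side'),cam('top')
for n,p,q in(('bar',(319.7,170.8),(318.7,178.4)),('ptr',(336.9,172.4),(345.3,180.1)),('ins',(321.6,215.8),(321.1,198.5)),('knob',(342.2,220),(312.8,226.9)),('cover',(304.7,160.4),(329.3,142.5)),('rack',(372.1,215.7),(359.7,232.2)),('beak',(301,244.6),(271,208.3)),('idx',(320.8,171.8),(350.3,169.8))):
    print(n,*tri([ray(cs,p),ray(ct,q)]))
```

```text
bar [0.5936105  0.00316993 0.23175762] [np.float64(0.00121816771705237), np.float64(0.001218167717052203)]
ptr [ 0.59218297 -0.09176838  0.17272939] [np.float64(0.003008797118738046), np.float64(0.0030087971187383877)]
ins [ 0.56591226  0.00346038 -0.00199073] [np.float64(0.015653270975037607), np.float64(0.01565327097503774)]
knob [0.44315949 0.02764882 0.07589006] [np.float64(0.0021738175053602274), np.float64(0.002173817505360368)]
cover [ 0.72375911 -0.03586917  0.19795899] [np.float64(0.0015238168849415607), np.float64(0.0015238168849411918)]
rack [ 0.42458562 -0.14916942 -0.01051234] [np.float64(0.0009908541800686525), np.float64(0.000990854180068632)]
beak [ 0.52261355  0.18529074 -0.0066225 ] [np.float64(0.0023057274296082197), np.float64(0.0023057274296083563)]
idx [ 0.65490189 -0.09523543  0.13741321] [np.float64(0.023721946912522173), np.float64(0.023721946912521878)]
```

View pics/a.png

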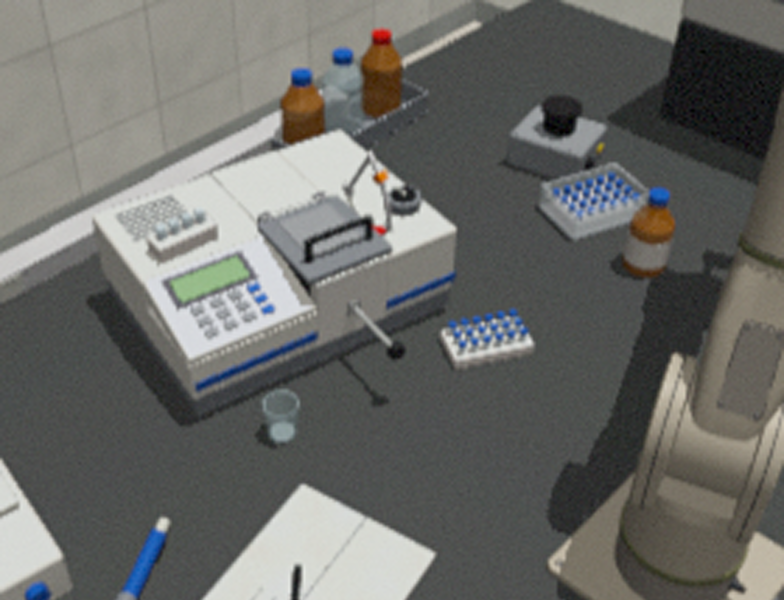

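View pics/b.png

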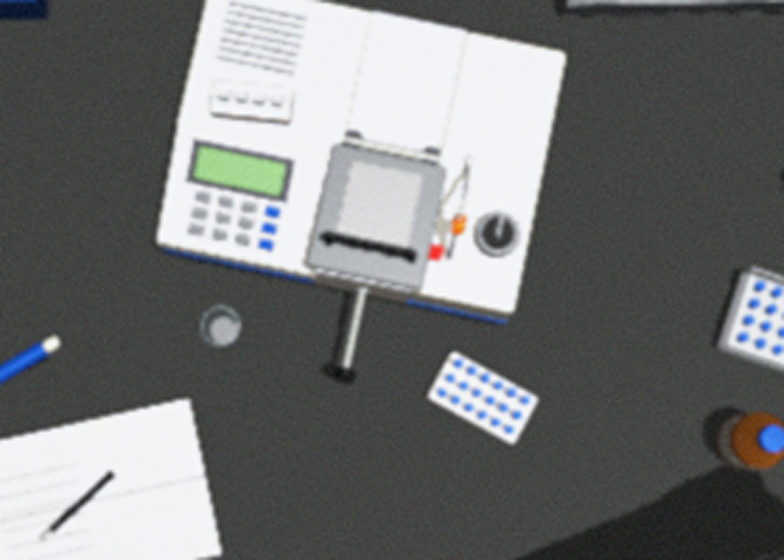

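Both views show the instrument yawed about -12°, with the lid shut. The knob is at about (343,372) in the top crop, and the orange clip sits above the red pointer. I'll fit the instrument pose next.

Run:
```python
from h import *
from scipy.optimize import least_squares
cs,ct=cam('side'),cam('top')
S=lambda x,y:np.array([200+x/2.8,90+y/2.8]); T=lambda x,y:np.array([190+x/2.8,90+y/2.8])
for n in('side','top'):
    im=cv2.imread(f'pics/{n}0.png');h=cv2.cvtColor(im,cv2.COLOR_BGR2HSV)
    ys,xs=np.mgrid[:400,:640]
    win=(xs>325)&(xs<360)&(ys>140)&(ys<185)
    for nm,m in(('red',((h[...,0]<5)|(h[...,0]>174))&(h[...,1]>130)&(h[...,2]>90)),('or',(h[...,0]>=6)&(h[...,0]<18)&(h[...,1]>130)&(h[...,2]>120))):
        m=m&win; print(n,nm,m.sum(),xs[m].mean(),ys[m].mean())
obs=[(cs,S(190,360),(0,.27,.17)),(cs,S(455,230),(0,-.19,.17)),(cs,S(95,222),(.34,.27,.17)),(cs,S(342,131),(.34,-.19,.17)),
(ct,T(157,244),(0,.27,.17)),(ct,T(513,314),(0,-.19,.17)),(ct,T(566,52),(.34,-.19,.17)),(ct,(318.7,178.4),(.038,0,.22)),(cs,(319.7,170.8),(.038,0,.22)),(ct,T(368,247),(.038,0,.22)),(ct,T(497,232),(.09,-.15,.2))]
def w(p,l): c,s=np.cos(p[2]),np.sin(p[2]); return np.array([p[0]+c*l[0]-s*l[1],p[1]+s*l[0]+c*l[1],l[2]])
f=lambda p:np.concatenate([proj(c,w(p,l))-u for c,u,l in obs])
r=least_squares(f,[.55,0,-.2],loss='soft_l1');print(r.x,np.round(f(r.x).reshape(-1,2),1))
p=r.x
for d in(0,.04):
  for X in(-.09,-.11,-.126):print(X,proj(cs,w(p,(X,0,.1))),proj(ct,w(p,(X,0,.1))))
for th in(0,.4,.5,.6,.7):
  l=(.168-.115*np.cos(th),-.095,.177+.115*np.sin(th));print(th,proj(cs,w(p,l)),proj(ct,w(p,l)))
for n in('side','top'):
    camera(n)
    for q in('index_mark','index_clip','lid_pointer','changer_knob'):
        print(n,q,[(np.round(x['box'],1),round(x['conf'],2)) for x in recognise(q,n)[:2]] if q!='index_mark' else 0)
```

```text
side red 7 335.57142857142856 171.71428571428572
side or 11 335.6363636363636 152.63636363636363
top red 17 345.2352941176471 179.64705882352942
top or 20 353.3 170.2
[ 0.55621378  0.00106514 -0.21625121] [[-0.5 -6.6]
 [ 1.6 -1.3]
 [-1.9 -2.2]
 [-1.2 -1.3]
 [-3.2 -0.5]
 [ 0.   0.2]
 [-1.3 -0.1]
 [ 2.8  0.3]
 [ 2.2  1.3]
 [ 0.1  0.5]
 [-0.   0.5]]
-0.09 [339.47831635 211.83417439] [314.26644362 218.8811944 ]
-0.11 [342.35430627 214.70367756] [313.16985789 224.36569117]
-0.126 [344.69057057 217.03467245] [312.29055443 228.76346592]
-0.09 [339.47831635 211.83417439] [314.26644362 218.8811944 ]
-0.11 [342.35430627 214.70367756] [313.16985789 224.36569117]
-0.126 [344.69057057 217.03467245] [312.29055443 228.76346592]
0 [338.8217144  170.79174314] [349.2318422 181.8270001]
0.4 [337.78514497 161.15279576] [350.55908339 177.14134012]
0.5 [337.14365762 158.5474862 ] [351.03747649 175.18603462]
0.6 [336.35926894 155.9233794 ] [351.56690999 172.94437494]
0.7 [335.44065805 153.31177303] [352.14219866 170.43720765]
side index_mark 0
side index_clip [(array([316.6, 176.2,  42.9,  35.5]), 0.47)]
side lid_pointer [(array([315.3, 173.3,  45.6,  30.2]), 0.57)]
side changer_knob [(array([341.4, 216.8,   4.7,   3.1]), 0.53)]
top index_mark 0
top index_clip []
top lid_pointer [(array([325.7, 169.3,  51.2,  53.8]), 0.82)]
top changer_knob [(array([315. , 213.1,   9.2,  32. ]), 0.55)]
```

carry_out:
  rows:
    - [1,-0.8,-0.5,0,1]
    - [1,-0.8,-0.5,0,1]
    - [1,-0.9,-0.5,0,1]
    - [1,-1,-0.5,0,1]
    - [1,-1,-0.5,0,1]
    - [1,-1,-0.5,0,1]
    - [1,-1,-0.2,0,0]
    - [1,-1,0,0,0]
    - [1,-1,0,0,0]
    - [1,-1,0,0,0]
    - [1,-1,0,0,0]
    - [1,-1,0,0,0]
    - [1,-1,0,0,0]
    - [1,-1,0,0,0]
  force: 30

```text
time: 2.47
ee_pos: [0.334, -0.1787, 0.2347]
eef_rot: [-0.616, 0.788, -0.002, -0.002]
ft_force: [-0.2, -0.3, -0.4]
width: 0.0037
```

```bash
cat >> h.py <<'E'
P0=np.array([.5562,.0011,-.2163])
def loc(p):
    c,s=np.cos(P0[2]),np.sin(P0[2]); d=np.array(p)[:2]-P0[:2]; return np.array([c*d[0]+s*d[1],-s*d[0]+c*d[1],p[2]])
def wor(l):
    c,s=np.cos(P0[2]),np.sin(P0[2]); return np.array([P0[0]+c*l[0]-s*l[1],P0[1]+s*l[0]+c*l[1],l[2]])
def st():
    s=read_state(); x=R.from_quat(s['eef_rot']).as_matrix()
    print('t',round(s['time'],2),'loc',np.round(loc(s['ee_pos']),4),'xang-rel deg',round(np.degrees(np.arctan2(x[1,0],x[0,0])-P0[2]),1),'F',np.round(s['ft_force'],1),'w',round(s['width'],4),'q',np.round(s['joint_positions'],2))
E
python3 -c "
from h import *
st()"
```

```text
t 2.47 loc [-0.1785 -0.2233  0.2347] xang-rel deg -91.6 F [-0.2 -0.3 -0.4] w 0.0037 q [ 0.83 -0.21 -0.4   2.03 -0.08  1.31 -1.36]
```

carry_out:
  rows:
    - [1,-0.9,-0.5,0,-0.3]
    - [1,-0.9,-0.5,0,0]
    - [1,-0.9,-0.5,0,0]
    - [1,-0.9,-0.2,0,0]
    - [1,-0.9,0,0,0]
    - [1,-0.9,0,0,0]
    - [1,-0.9,0,0,0]
    - [1,-0.6,0,0,0]
    - [1,0,0,0,0]
    - [1,0,0,0,0]

```text
time: 3.3
ee_pos: [0.4331, 0.0291, 0.2361]
eef_rot: [-0.63, 0.777, -0.006, -0.0]
ft_force: [-0.6, 0.3, 1.2]
width: 0.0005
```

Run:
```python
from h import *
st()
c=cam('wrist');cv2.imwrite('pics/w1.png',camera('wrist'))
print(c[0]['tool_from_camera'],c[0]['fx'])
for q in('changer_knob','lid_bar','lid_pointer','index_mark'):
    r=pinpoint(q,'wrist');print(q,[(np.round(x['xy'],1),round(x['conf'],2)) for x in r[:2]])
print(proj(c,wor((-.12,0,.1))),proj(c,wor((.038,0,.22))))
```

```text
t 3.3 loc [-0.1263  0.001   0.2361] xang-rel deg -89.6 F [-0.6  0.3  1.2] w 0.0005 q [ 0.61 -0.08 -0.74  1.9  -0.04  1.29 -1.9 ]
[[ 9.99999925e-01  2.78274630e-05  3.85828389e-04 -9.03315957e-04]
 [-1.23156162e-04  9.68412504e-01  2.49353580e-01 -6.83705323e-02]
 [-3.66702158e-04 -2.49353609e-01  9.68412435e-01 -1.48238433e-01]
 [ 0.00000000e+00  0.00000000e+00  0.00000000e+00  1.00000000e+00]] 284.79902515978864
changer_knob [(array([311.6, 188.3]), 0.66)]
lid_bar []
lid_pointer [(array([451.8, 156.2]), 0.17)]
index_mark []
[319.24203324 190.67083372] [324.52752775 -79.34474834]
```

View pics/w1.png

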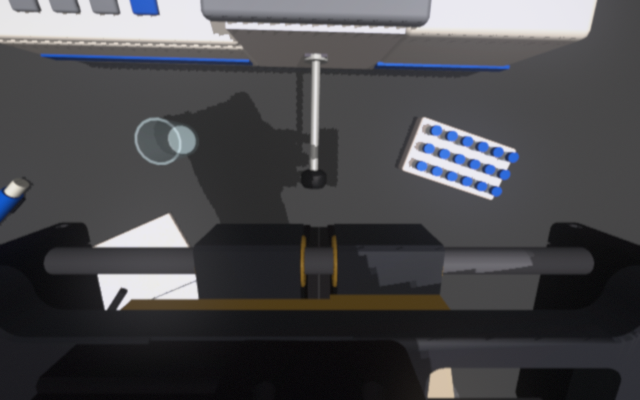

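The knob is at pixel (313,184), about 5 mm left of the prediction, with its face at X of about -0.118. Next I back off and descend.

carry_out:
  rows:
    - [1,-0.15,0.5,0,0]
    - [1,0,0.4,0.3,0]
    - [1,0,0,0.8,0]
    - [1,0,0,0.9,0]
    - [1,0,0,0.9,0]
    - [1,0,0,0.9,0]
    - [1,0,0,0.5,0]
    - [1,0,0,0.2,0]
    - [1,0,0,0,0]

```text
time: 4.3
ee_pos: [0.4085, 0.0288, 0.097]
eef_rot: [-0.623, 0.782, -0.008, 0.001]
ft_force: [-0.6, -0.9, 0.2]
width: 0.0005
```

Run:
```python
from h import *
st()
c=cam('wrist');cv2.imwrite('pics/w2.png',camera('wrist'))
r=pinpoint('changer_knob','wrist');print([(np.round(x['xy'],1),round(x['conf'],2)) for x in r[:2]])
for x in r[:1]:
    o,d=ray(c,x['xy']); print(loc(o+d*(.1-o[2])/d[2]))
```

```text
t 4.3 loc [-0.1502 -0.0046  0.097 ] xang-rel deg -90.6 F [-0.6 -0.9  0.2] w 0.0005 q [ 0.6   0.03 -0.78  2.13  0.05  0.98 -2.01]
[(array([296.8, 194.6]), 0.7)]
[-0.11629604  0.00728334  0.1       ]
```

View pics/w2.png

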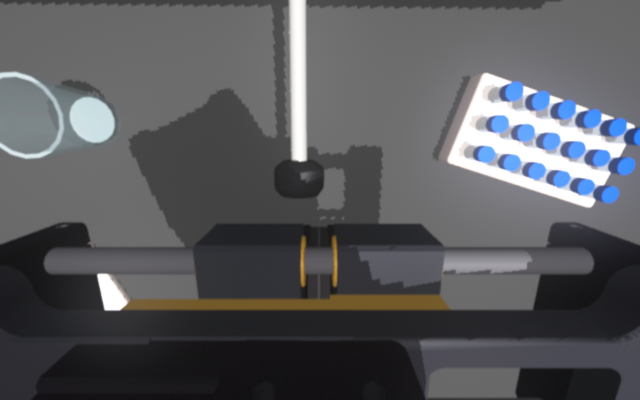

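carry_out:
  rows:
    - [1,-0.35,-0.1,0,0]
    - [1,0,-0.3,-0.05,0]
    - [1,0,-0.2,0,0]
    - [1,0,-0.2,0,0]
    - [1,0,-0.2,0,0]
    - [1,0,-0.2,0,0]
    - [1,0,-0.2,0,0]

```text
time: 4.98
ee_pos: [0.4571, 0.0277, 0.105]
eef_rot: [-0.622, 0.783, -0.011, 0.002]
ft_force: [-2.8, 1.2, -1.6]
width: 0.0008
```

```bash
python3 -c "
from h import *
st()"
```

```text
t 4.98 loc [-0.1025  0.0047  0.105 ] xang-rel deg -90.7 F [-2.8  1.2 -1.6] w 0.0008 q [ 0.57  0.15 -0.77  2.02  0.14  1.01 -2.07]
```

carry_out:
  rows:
    - [1,0,-0.1,0.1,0]
    - [1,0,-0.1,0.05,0]
    - [1,0,-0.1,0,0]

```text
time: 5.23
ee_pos: [0.4679, 0.0249, 0.1005]
eef_rot: [-0.622, 0.783, -0.011, 0.003]
ft_force: [-1.8, 1.5, 2.5]
width: 0.0003
```

carry_out:
  rows:
    - [1,0,-0.08,0,0]
    - [1,0,-0.08,0,0]

```text
time: 5.4
ee_pos: [0.4685, 0.0248, 0.0994]
eef_rot: [-0.622, 0.783, -0.007, -0.002]
ft_force: [-19.4, 4.1, 15.4]
width: 0.0008
```

carry_out:
  rows:
    - [1,0,-0.08,0,0]
    - [1,0,-0.08,0,0]

```text
time: 5.57
ee_pos: [0.4684, 0.0249, 0.0986]
eef_rot: [-0.623, 0.782, -0.004, -0.006]
ft_force: [-15.5, 2.8, 12.6]
width: 0.0005
```

carry_out:
  rows:
    - [1,0,0,0,0]
    - [1,0,0.3,0,0]
    - [1,0,0.7,0,0]
    - [-1,0,0.3,-0.9,0]
    - [-1,0,0,-1,-1]
    - [-1,0,0,-1,-1]
    - [-1,0,0,-1,-1]
    - [-1,0,0,-1,-1]
    - [-1,0,0,-1,-1]
    - [-1,0,0,-0.8,-1]
    - [-1,0,0,0,-1]
    - [-1,0,0,0,-1]
    - [-1,0,0,0,-1]
    - [-1,0,0,0,-1]
    - [-1,0,0,0,-1]
    - [-1,0,0,0,-1]
    - [-1,0,0,0,-1]
    - [-1,0,0,0,-1]
    - [-1,0,0,0,-1]
    - [-1,0,0,0,-1]

```text
time: 7.23
ee_pos: [0.427, 0.0373, 0.3115]
eef_rot: [0.986, -0.167, 0.011, 0.01]
ft_force: [-0.1, 0.5, 0.2]
width: 0.0866
```

```bash
python3 -c "
from h import *
st()"
```

```text
t 7.23 loc [-0.134   0.0076  0.3115] xang-rel deg -6.8 F [-0.1  0.5  0.2] w 0.0866 q [ 0.54 -0.14 -0.67  1.8  -0.06  1.44 -0.45]
```

carry_out:
  rows:
    - [-1,0.8,0,0,-0.7]
    - [-1,1,0,0,-0.7]
    - [-1,1,0,0,0]
    - [-1,1,0,0,0]
    - [-1,1,0,0,0]
    - [-1,0.7,0,0,0]
    - [-1,0.1,0,0,0]
    - [-1,0,0,0,0]

```text
time: 7.9
ee_pos: [0.5969, -0.0036, 0.3169]
eef_rot: [0.995, -0.1, 0.016, 0.013]
ft_force: [-0.4, 0.3, -0.9]
width: 0.0874
```

Run:
```python
from h import *
st()
c=cam('wrist');cv2.imwrite('pics/w3.png',camera('wrist'))
for q in('lid_bar','lid_pointer','index_mark','changer_knob'):
    r=pinpoint(q,'wrist');print(q,[(np.round(x['xy'],1),round(x['conf'],2)) for x in r[:2]])
for y in(-.04,0,.04):print(y,proj(c,wor((.038,y,.22))))
for th in(0,.6,.7):print(th,proj(c,wor((.168-.115*np.cos(th),-.091,.177+.115*np.sin(th)))))
s=cam('side');cv2.imwrite('pics/s3.png',camera('side'))
r=pinpoint('changer_knob','side');print(r[:1],proj(s,wor((-.081,.006,.1))))
```

```text
t 7.9 loc [0.0408 0.0042 0.3169] xang-rel deg 0.9 F [-0.4  0.3 -0.9] w 0.0874 q [ 0.45  0.29 -0.67  1.41  0.21  1.49 -0.42]
lid_bar [(array([317.1, 205.2]), 0.85)]
lid_pointer []
index_mark []
changer_knob [(array([217.8, 173.6]), 0.87)]
-0.04 [310.5456138  249.16774199]
0 [310.92071461 208.24713648]
0.04 [311.32909261 163.69624521]
0 [323.15685559 273.89496599]
0.6 [348.7364019  310.85013241]
0.7 [358.00336355 317.47385659]
[{'xy': [337.6, 214.0], 'conf': 0.5}] [336.97700428 211.1295293 ]
```

View pics/w3.png

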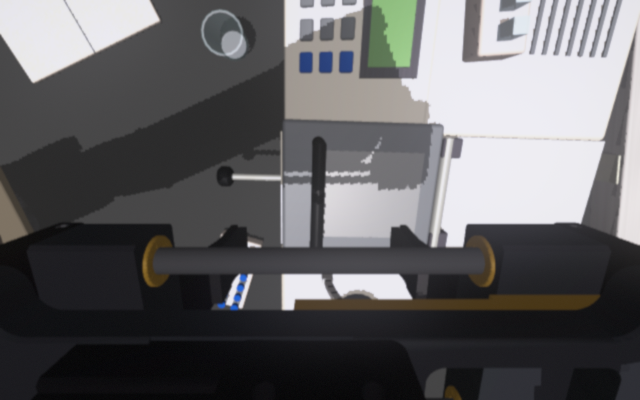

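The bar is at column 318, centred between the open fingers (230–415). The knob, at (225,175), is in. Next I descend.

carry_out:
  rows:
    - [-1,0,0,0.7,0]
    - [-1,0,0,0.8,0]
    - [-1,0,0,0.8,0]
    - [-1,0,0,0.5,0]
    - [-1,0,0,0.2,0]
    - [-1,0,0,0,0]

```text
time: 8.75
ee_pos: [0.5978, -0.0056, 0.2287]
eef_rot: [0.995, -0.1, 0.02, 0.015]
ft_force: [0.5, -0.3, 0.8]
width: 0.0869
```

Run:
```python
from h import *
st(); print(R.from_quat(read_state()['eef_rot']).as_matrix()[:,2])
c=cam('wrist');camera('wrist')
r=pinpoint('lid_bar','wrist');print([(np.round(x['xy'],1),round(x['conf'],2)) for x in r[:2]])
for x in r[:1]:
    o,d=ray(c,x['xy'])
    for z in (.22,.226):print(loc(o+d*(z-o[2])/d[2]))
```

```text
t 8.75 loc [0.042  0.0023 0.2287] xang-rel deg 1.0 F [ 0.5 -0.3  0.8] w 0.0869 q [ 0.45  0.32 -0.67  1.55  0.24  1.31 -0.44]
[ 0.03742562 -0.03299853 -0.99875443]
[(array([321.8, 247.1]), 0.92)]
[0.04497196 0.00153696 0.22      ]
[0.04458515 0.00436728 0.226     ]
```

carry_out:
  rows:
    - [-1,0.08,0,0.27,0]
    - [0.3,0,0,0,0]
    - [1,0,0,0,0]
    - [1,0,0,0,0]
    - [1,0,0,0,0]
    - [1,0,0,0,0]
    - [1,0,0,0,0]
    - [1,0,0,0,0]
  force: 35

```text
time: 9.52
ee_pos: [0.6036, -0.0057, 0.2266]
eef_rot: [0.995, -0.1, 0.025, 0.014]
ft_force: [0.4, -0.1, 0.2]
width: 0.0484
```

Run:
```python
from h import *
st()
```

```text
t 9.52 loc [0.0477 0.0035 0.2266] xang-rel deg 1.0 F [ 0.4 -0.1  0.2] w 0.0484 q [ 0.45  0.33 -0.66  1.55  0.25  1.3  -0.45]
```

carry_out:
  rows:
    - [1,0,0,0.2,0]
    - [1,0,0,0.05,0]
    - [1,0,0,0,0]
    - [1,0,0,0,0]
    - [1,0,0,0,0]
    - [1,0,0,0,0]

```text
time: 10.02
ee_pos: [0.5989, -0.0049, 0.2174]
eef_rot: [0.995, -0.099, 0.019, 0.015]
ft_force: [-1.6, -0.8, 4.7]
width: 0.0111
```

Run:
```python
from h import *
st()
```

```text
t 10.02 loc [0.043  0.0033 0.2174] xang-rel deg 1.0 F [-1.6 -0.8  4.7] w 0.0111 q [ 0.45  0.33 -0.66  1.56  0.25  1.29 -0.45]
```

carry_out:
  rows:
    - [1,0.08,0,-0.21,0]
    - [1,0.09,0,-0.21,0]
    - [1,0.1,0,-0.21,0]
    - [1,0.11,0,-0.2,0]
    - [1,0.12,0,-0.2,0]
    - [1,0.13,0,-0.19,0]

```text
time: 10.52
ee_pos: [0.6134, -0.0085, 0.2502]
eef_rot: [0.995, -0.1, 0.012, 0.015]
ft_force: [-2.8, 0.1, -8.2]
width: 0.0106
```

```bash
cat >> h.py <<'E'
def theta():
    p=loc(read_state()['ee_pos']); xh,zh=.043+.130,.2174-.043
    v=np.array([xh-p[0],p[2]-zh]); return np.arctan2(v[1],v[0])-np.arctan2(43,130), np.linalg.norm(v)
def cols(n):
    im=camera(n).astype(float);h=cv2.cvtColor(im.astype(np.uint8),cv2.COLOR_BGR2HSV);ys,xs=np.mgrid[:400,:640]
    win=(xs>325)&(xs<362)&(ys>135)&(ys<190);o={}
    for nm,m in(('red',((h[...,0]<5)|(h[...,0]>174))&(h[...,1]>130)&(h[...,2]>90)),('or',(h[...,0]>=6)&(h[...,0]<18)&(h[...,1]>130)&(h[...,2]>120))):
        m=(m&win); w=h[...,1][m].astype(float)
        o[nm]=(int(m.sum()),)+((round((xs[m]*w).sum()/w.sum(),1),round((ys[m]*w).sum()/w.sum(),1)) if m.any() else ())
    return o
E
python3 - <<'E'
from h import *
st();print(theta(),cols('side'),cols('top'))
P0[:2]+=.005*np.array([np.cos(P0[2]),np.sin(P0[2])])
for n in('side','top'):
  c=cam(n)
  for th in(0,.3,.5,.6,.7,.8):print(n,th,*[np.round(proj(c,wor((.168-.115*np.cos(th),y,.177+.115*np.sin(th)))),1) for y in(-.085,-.098)])
E
```

```text
t 10.52 loc [0.0579 0.0029 0.2502] xang-rel deg 1.0 F [-2.8  0.1 -8.2] w 0.0106 q [ 0.43  0.36 -0.66  1.47  0.26  1.38 -0.44]
(np.float64(0.26331628912585514), np.float64(0.13779543588503657)) {'red': (2, np.float64(335.5), np.float64(166.0)), 'or': (0,)} {'red': (14, np.float64(346.8), np.float64(177.2)), 'or': (19, np.float64(353.2), np.float64(170.4))}
side 0 [336.2 171. ] [338.7 170. ]
side 0.3 [335.6 163.9] [338.2 162.9]
side 0.5 [334.5 158.7] [337.  157.7]
side 0.6 [333.7 156.1] [336.3 155.1]
side 0.7 [332.8 153.5] [335.4 152.5]
side 0.8 [331.7 150.9] [334.3 150. ]
top 0 [346.7 179.9] [350.3 180.6]
top 0.3 [347.5 176.8] [351.3 177.5]
top 0.5 [348.4 173.2] [352.2 173.9]
top 0.6 [348.9 170.9] [352.7 171.7]
top 0.7 [349.5 168.4] [353.3 169.2]
top 0.8 [350.1 165.7] [353.9 166.4]
```

carry_out:
  rows:
    - [1,0.13,0,-0.19,0]
    - [1,0.14,0,-0.19,0]
    - [1,0.15,0,-0.18,0]
    - [1,0.16,0,-0.18,0]
    - [1,0.17,0,-0.17,0]
    - [1,0.17,0,-0.16,0]
    - [1,0,0,0,0]

```text
time: 11.2
ee_pos: [0.6415, -0.0151, 0.2843]
eef_rot: [0.995, -0.101, 0.009, 0.016]
ft_force: [-4.9, -0.9, -10.0]
width: 0.0107
```

Run:
```python
from h import *
st();print(theta(),cols('side'),cols('top'))
a=camera('side')[130:190,300:370];b=camera('top')[145:205,310:380]
f=lambda a:cv2.resize(a,None,fx=5.7,fy=5.7,interpolation=cv2.INTER_CUBIC)
cv2.imwrite('pics/m1.png',np.hstack([f(a),f(b)]))
```

```text
t 11.2 loc [0.0868 0.0025 0.2843] xang-rel deg 0.9 F [ -4.9  -0.9 -10. ] w 0.0107 q [ 0.4   0.41 -0.65  1.33  0.28  1.48 -0.43]
(np.float64(0.586272996328393), np.float64(0.13965495549851234)) {'red': (0,), 'or': (9, np.float64(335.7), np.float64(152.8))} {'red': (0,), 'or': (19, np.float64(353.2), np.float64(170.4))}
```

View pics/m1.png

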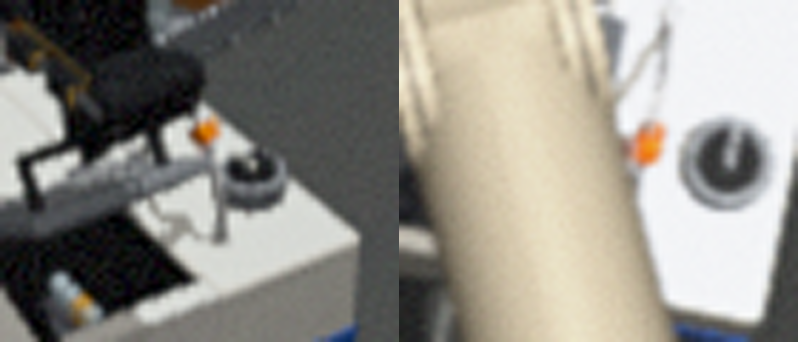

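The clip shows at (205,130) in the side crop and (648,145) in the top crop. A reddish fringe next to it in the top crop may be the shaded pointer, so I'll check the pixel colours there.

Run:
```python
from h import *
for n,(x0,x1,y0,y1) in dict(side=(328,342,148,164),top=(344,360,162,182)).items():
    im=camera(n);h=cv2.cvtColor(im,cv2.COLOR_BGR2HSV)
    print(n,'cols',x0)
    for y in range(y0,y1):print(y,' '.join('%3d/%3d/%3d'%tuple(h[y,x]) if h[y,x,1]>90 else '     .     ' for x in range(x0,x1)))
for n in('side','top'):
    r=pinpoint('lid_pointer',n)+pinpoint('index_mark',n);print(n,[(np.round(x['xy'],1),round(x['conf'],2)) for x in r])
```

```text
side cols 328
148 114/116/ 11 133/153/ 15      .       27/165/ 17 140/219/  7      .           .           .           .           .           .           .           .           .     
149 120/128/ 14      .      110/255/  3  80/ 96/  8      .           .           .           .           .           .           .           .           .           .     
150      .           .           .           .           .           .           .           .           .           .           .           .           .           .     
151      .           .           .           .           .           .           .           .       13/126/207  15/135/213      .           .           .           .     
152      .           .           .           .           .           .       12/144/145  17/207/213  17/248/215  15/185/215      .           .           .           .     
153      .           .           .           .           .           .       15/253/123  16/255/183  17/255/213  15/197/211      .           .           .           .     
154      .           .           .           .        
[... 5032 characters left out ...]
.           .           .           .           .           .           .           .           .           .           .           .           .           .           .     
180      .           .           .           .           .           .           .           .           .           .           .           .           .           .           .           .     
181      .           .           .           .           .           .           .           .           .           .           .           .           .           .           .           .     
side [(array([335.4, 157.1]), 0.74), (array([333. , 154.1]), 0.61), (array([261.8, 178.1]), 0.6)]
top [(array([349.5, 168.9]), 0.58)]
```

Run:
```python
from h import *
P0[:2]+=.005*np.array([np.cos(P0[2]),np.sin(P0[2])])
cs,ct=cam('side'),cam('top')
for nm,a,b in(('ptr0',(335.57,171.7),(345.24,179.65)),('clip',(335.65,152.7),(353.25,170.3))):
    p,e=tri([ray(cs,a),ray(ct,b)]);l=loc(p);v=(.168-l[0],l[2]-.177);print(nm,l,np.round(e,4),np.hypot(*v),np.arctan2(v[1],v[0]))
```

```text
ptr0 [ 0.05262662 -0.0806397   0.17544918] [0.0007 0.0007] 0.11538379835705577 -0.013440930362365818
clip [ 0.07651357 -0.09794528  0.25210506] [0.0007 0.0007] 0.11836611275276077 0.6873806574784017
```

carry_out:
  rows:
    - [1,0.16,0,-0.13,0]
    - [1,0.15,0,-0.12,0]
    - [1,0,0,0,0]
    - [1,0,0,0,0]

```text
time: 12.03
ee_pos: [0.6493, -0.0169, 0.2908]
eef_rot: [0.995, -0.101, 0.008, 0.017]
ft_force: [-4.4, -0.8, -12.3]
width: 0.0109
```

Run:
```python
from h import *
st();print(theta())
a=camera('side');c=cam('side')
P0[:2]+=.005*np.array([np.cos(P0[2]),np.sin(P0[2])])
def L(lx,y,lz,th): # lid frame point, lx forward of hinge
    return wor((.168-(lx*np.cos(th)-lz*np.sin(th)),y,.177+lx*np.sin(th)+lz*np.cos(th)))
K=6;x0,y0=270,120
f=cv2.resize(a[y0:y0+90,x0:x0+110],None,fx=K,fy=K,interpolation=cv2.INTER_CUBIC)
px=lambda p:tuple(int(v) for v in (proj(c,p)+.5-[x0,y0])*K)
for th,col in((.58,(255,0,0)),(.68,(0,255,0)),(.78,(0,0,255))):
    q=[(.165,.073,.007),(.165,-.073,.007),(.007,-.073,.007),(.007,.073,.007)]
    cv2.line(f,px(L(*q[0],th)),px(L(*q[1],th)),col,1); cv2.line(f,px(L(*q[0],th)),px(L(*q[3],th)),col,1)
    cv2.line(f,px(L(.13,.052,.043,th)),px(L(.13,.052,.007,th)),col,1);cv2.circle(f,px(L(.115,-.089,0,th)),3,col,1)
cv2.imwrite('pics/m2.png',f);print(cols('side'),cols('top'))
```

```text
t 12.03 loc [0.0948 0.0024 0.2908] xang-rel deg 0.9 F [ -4.4  -0.8 -12.3] w 0.0109 q [ 0.39  0.43 -0.64  1.29  0.29  1.5  -0.43]
(np.float64(0.6598932532433004), np.float64(0.14019383521731177))
{'red': (0,), 'or': (10, np.float64(335.7), np.float64(152.5))} {'red': (0,), 'or': (23, np.float64(352.9), np.float64(170.4))}
```

View pics/m2.png

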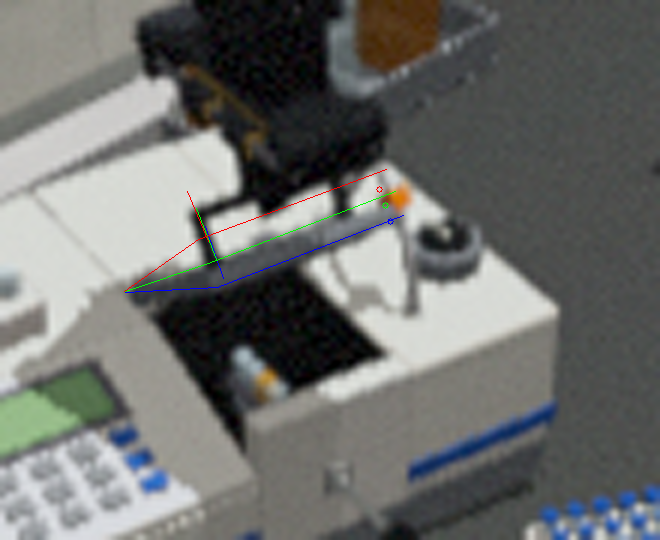

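The lid's visible front edge matches the green 0.68 overlay, and kinematics give 0.66. The clip is at about 0.69. I'll nudge slightly and then hold.

carry_out:
  rows:
    - [1,0.09,0,-0.07,0]
    - [1,0,0,0,0]
    - [1,0,0,0,0]
    - [1,0,0,0,0]
    - [1,0,0,0,0]
    - [1,0,0,0,0]
    - [1,0,0,0,0]
    - [1,0,0,0,0]
    - [1,0,0,0,0]
    - [1,0,0,0,0]

```text
time: 13.02
ee_pos: [0.6516, -0.0175, 0.2925]
eef_rot: [0.995, -0.1, 0.008, 0.017]
ft_force: [-4.1, -1.3, -12.7]
width: 0.0107
```

Run:
```python
from h import *
st();print(theta())
c=cam('side');camera('side');print(pinpoint('changer_knob','side')[:1],proj(c,wor((-.081,.006,.1))),proj(c,wor((-.091,.006,.1))))
print(cols('side'),cols('top'),theta())
```

```text
t 13.02 loc [0.0971 0.0023 0.2925] xang-rel deg 0.9 F [ -4.1  -1.3 -12.7] w 0.0107 q [ 0.39  0.43 -0.64  1.28  0.29  1.51 -0.43]
(np.float64(0.6801508808280698), np.float64(0.14035199955509706))
[{'xy': [340.4, 213.7], 'conf': 0.44}] [336.97700428 211.1295293 ] [338.39516046 212.552202  ]
{'red': (0,), 'or': (9, np.float64(335.9), np.float64(152.5))} {'red': (0,), 'or': (20, np.float64(353.1), np.float64(170.2))} (np.float64(0.6801675261300346), np.float64(0.1403383502328898))
```

```bash
python3 -c "
from h import *
print(close_job());st()"
```

```text
the job is handed in; nothing more can be done
None
the job is handed in; nothing more can be done
```

I pushed the cell-changer rod home, lifted the lid to the index clip, and handed the job in with the gripper still holding the lid there. `close_job` gives no verdict, so I have only my own checks to go on.

- **Rod:** it stopped moving after about 35 mm of travel, and the resistance rose from about 3 N to about 20 N. That felt like the stop, and the push stayed below the 40 N limit. I pushed it with the lid still shut.
- **Lid:** the arm's position puts the lid at 0.68 rad, steady over the last 0.75 s. The grip is at a 35 N setting, and the wrist force reads about 13 N.
- **Clip:** I measured it from two views at 0.69 to 0.70 rad. The gap to the lid is about 0.01 to 0.02 rad, against the 0.074 rad allowed. Its image position did not shift by more than about a pixel.
- **Weakest check:** in the raised position the red pointer was hidden from the side and top cameras. The match therefore rests on the arm's position and on overlaying a model of the lid on the side view.
- **Small disagreements:**
  - Just before the last 0.02 rad nudge, the overlay gave about 0.68 rad and the arm's position gave 0.66.
  - The gripper's distance from the hinge grew by about 3 mm during the lift.
  - The network's knob position in the last side picture differed by about 3 pixels from the earlier one, at low confidence.
- **Other things on the bench:** I felt no contact with any of them, and the pictures I viewed show none disturbed. I did not check each one at the end.

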